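# Tip a tray of sugar balls into the packing carton

### The arm

A 6-joint arm with a two-finger parallel gripper is mounted at the origin on the work surface. World frame = base frame: x ahead of the robot, y to its left, z up, the work surface at z = 0. Lengths are in m, angles in rad, forces in N, time in s.
With the tool pointing down it reaches from about 0.3 to 0.875 m from the base axis. Payload 6.4 kg.
Tool frame: the origin (TCP) lies midway between the tips of the shut fingers; the grasp point (between the pads) lies 19 mm behind it (ctrl.tcp_to_grasp is the distance from the TCP to the grasp point, in m); z points along the fingers, y is the direction in which the jaws open and shut (so a half turn about z gives the same grasp; the last joint's range is limited). The gripper opens to 85 mm and grips with 20 to 120 N. Pads are 22 mm wide; open, the fingers measure 114 mm over their backs; the gripper's body (76 mm by 85 mm) begins 54 mm behind the grasp point. The pads swing forward as they close: fully open they stand 13 mm farther back than shut.
Start: joints at [-1.472, 0.181, 1.607, -0, 1.354, -0.206], TCP at [0.173, -0.549, 0.231] pointing down, gripper open.
Joint ranges: [-2.99, 2.99], [-0.89, 2.07], [0.3, 2.58], [-1.14, 4.28], [0, 2.63], [-3.12, 3.12]. Speed limits (rad/s): [2.57, 2.57, 3.01, 3.14, 3.14, 3.14].

### API

Orientations are given as a unit quaternion [w, x, y, z].
In Python, from bench import monitor, imaging, order, spotter, ctrl gives the robot as it stands.
- The arm moves only by the shell command python3 -m pendant 'ROWS'. ROWS is JSON, a list that holds one entry, the list of rows, each a list of 5 numbers: the shift along the world's x, y, z in mm, then the turn about the world's z in degrees, then the finger opening in mm, from 0 to 85.4. A call has 1 to 8 rows; each row shifts and turns the commanded pose from where the row before left it; what a row does not reach is not made up. A row lasts 1/8 s, in which the tool goes at most 62.5 mm and 10.7 degrees, less where a joint would pass 70% of its speed; a pose out of reach is approached as far as the arm can. A call with a gripper value outside its range is refused whole. The fingers move at their own pace and stop on an object; the grip force is fixed at half the most. Time passes only in rows, so rows that do not move let the fingers close. It gives the time, the measured TCP pose, the force and the opening at its end, in the units of the state.
- monitor.get_obs(): the state, without advancing time (a new reading comes with each control period).
- imaging.camera(name): name is "scene" or "side" or "wrist"; returns a dict with "img" (480x640x3 uint8, red, green, blue), "vfov" (degrees; the focal length in pixels is half the picture's height over the tangent of half this angle, whatever the lens; pixels are square), "cx", "cy" (the principal point, pixels), "origin" and "orientation" of the camera in the world. Camera axes: x right, y down, z forward; pixel columns grow to the right and rows downward; lengths in m; the calibration is good to about 2 mm. A picture is of the moment at which its call begins. There is no depth.
- order.hand_in(): hands the job in, once; it reports no verdict.
Trained networks look in the newest picture that a camera, given by its name, has taken for a name from the list of things; names that differ only in an ending like _2 or _b are one class to them, and where a whole thing is asked for, a point or a joint stands for the part that bears it (a point fixed in the world has none). Each returns a list of dicts, best first, with "confidence" (0 to 1); they miss things now and then, are a little off and sometimes report something else, mostly with a low value. They report only what shows in the picture. A call takes as long as a camera call. They do not tell look-alikes from the thing itself.
- spotter.recognise(camera, thing): "at" ([x, y, z] in m, in the coordinates of the camera as it stood for that picture, good to about 4 mm: the middle of the surface that is visible of it).
- spotter.tip_of(camera, thing): "at" ([x, y, z] in m, in the coordinates of the camera as it stood for that picture, good to about 4 mm: a listed point, or the origin of a listed thing).
The state is a dict: "time_s": time; "q": joint angles; "dq": joint speeds; "joint_efforts": joint torques, N m; "eef_pos": TCP position; "eef_rot": TCP orientation; "wrist_force": force on the tool from outside, world axes, zero at the start; "torque": the same for the moment, N m; "opening": opening from 0.0 (shut) to 1.0 (fully open).
Only numpy, scipy, OpenCV 4.12 (cv2) and the standard library are available. Lean on these libraries where they do the work, as an engineer would, in place of code of your own. Each camera call takes 0.05 s, during which the arm holds its last target. There are 200 camera calls.

### The job

Draw the green tray of brown sugar balls out from under the wire rack until it stands wholly clear of it, and let go of it there with all six balls still in it. Then pick the loaded tray up, carry it to the cardboard carton and tip all six balls into the carton, spilling none, and finally stand the empty tray upright on the table, clear of the carton. Leave everything else where it stands.

Things in the scene. Friction and masses are not known exactly. Their poses are not given: they have to be found in the camera images.
- tray: Loose green tray, 0.35 kg, 175 long (x), 140 wide (y), walls 50 high, 4 thick. Origin: underside centre, z up. Rear wall at x +85. The front (-x) is open: the 4 thick floor ramps up from x -30 at 20 degrees to the lip at x -90, so balls roll out once tipped 40 degrees or more, front down. It starts with its front sticking out of the rack towards the robot, its handle under the rack.
- tray_tab (a point): Middle of the yellow pull tab at the tray's front, 113 ahead (-x) of the tray's origin and 13 up: a fin 16 wide (y), from 2 to 24 high, running from the lip (x = -90) to x = -134. Grasp it across its width from above. Axes as the tray's.
- tray_handle (a point): Grip point of the tray's yellow handle bar, 25 behind (+x) the tray's origin and 100 up: a bar 18 wide (y) and 20 tall (90 to 110 up), running along the tray's centre line from x = 0 to x = +85, carried by a post at the rear wall; its front end is free. Grasp it across its width from above. Axes as the tray's.
- tray_lip (a point): Middle of the upper edge of the pouring lip: 90 ahead (-x) of the tray's origin, 26 up. Axes as the tray's.
- rack: Fixed low rack: flat steel wire grid on four thin posts, 180 deep (x) x 300 wide (y), grid underside 150 and top 156 up. Origin: on the table under its centre. Its front (-x, where the tray sticks out) looks towards the robot.
- carton: Fixed open cardboard carton to be filled, 200 x 200 outside, walls 5 thick and 100 high, floor 5 thick; flaps on its +x and -x sides are folded out and down and reach 35 out, below the rim. Origin: underside centre, z up. It stands on the left or on the right of the table.
- crate: Bystander: fixed blue plastic crate full of twine reels, 210 x 210 x 90 high, across the table from the carton. Origin: underside centre.
- spool: Bystander: loose blue twine spool, diameter 70, 80 high, upright on the table. Origin: underside centre.
- tin: Bystander: loose jar, diameter 70, 100 high, upright on the table. Origin: underside centre.
- weight: Bystander: loose brass weight, diameter 42, 48 high, on the table near the robot. Origin: underside centre.
- loaf: Bystander: loose brown loaf 90 x 50 x 45 high, lying on top of the rack. Origin: underside centre.
- ball1: Brown sugar ball, diameter 38, about 37 g, loose in the tray at the start. Origin: its centre.
- ball2: Brown sugar ball, diameter 38, about 37 g, loose in the tray at the start. Origin: its centre.
- ball3: Brown sugar ball, diameter 38, about 37 g, loose in the tray at the start. Origin: its centre.
- ball4: Brown sugar ball, diameter 38, about 37 g, loose in the tray at the start. Origin: its centre.
- ball5: Brown sugar ball, diameter 38, about 37 g, loose in the tray at the start. Origin: its centre.
- ball6: Brown sugar ball, diameter 38, about 37 g, loose in the tray at the start. Origin: its centre.
There are look-alikes about, which are no part of the job. What is shaped like the ball1 but blue is not meant.

How it is judged:
By the outcome, as a careful person would: the job done as asked, in the order asked, and still so for the second after the job is handed in, with the robot touching nothing.
It also fails if it takes over 67 s, if anything falls off the work surface, if the arm or the gripper's body presses on something with over 40 N, if the wrist force passes 120 N, or if a joint passes its speed limit or range.

## Working session

There is one attempt and no reset: what is moved stays moved. The work goes in short steps, Python scripts to look and compute and a shell command to move; the robot and the scene stay as the last step left them, time stands still between calls to the robot, and variables do not carry over. Pictures are saved under pics/ and viewed, about 8 in all and at most 12, crops included, and the job is handed in when it is done.

```bash
mkdir -p pics; cat > h.py <<'E'
import numpy as np, cv2
from scipy.spatial.transform import Rotation as R
from bench import monitor, imaging, order, spotter, ctrl
def rot(q): return R.from_quat([q[1],q[2],q[3],q[0]])
def shot(c,name=None):
    f=imaging.camera(c)
    if name: cv2.imwrite(f'pics/{name}.png',f['img'][:,:,::-1])
    return f
def w(f,p): return rot(f['orientation']).apply(p)+np.array(f['origin'])
def px(f,P):
    p=rot(f['orientation']).inv().apply(np.array(P)-f['origin']); F=240/np.tan(np.radians(f['vfov']/2))
    return np.array([f['cx']+F*p[0]/p[2], f['cy']+F*p[1]/p[2]])
def find(f,c,t,k='tip_of',n=1,conf=.3):
    o=[]
    for d in getattr(spotter,k)(c,t)[:n]:
        if d['confidence']>=conf:
            P=w(f,d['at']); o.append(P); print(c,t,np.round(P*1000).astype(int),np.round(px(f,P)).astype(int),round(d['confidence'],2))
    return o
E
python3 - <<'E'
from h import *
for c in ('scene','side'):
    f=shot(c,c+'0'); print(c,np.round(f['origin'],2),f['vfov'])
    for t in 'tray tray_tab tray_handle tray_lip rack carton crate spool tin weight'.split(): find(f,c,t)
    find(f,c,'ball1',n=9)
print(monitor.get_obs())
E
```

```text
scene [ 0.88 -0.25  1.19] 43.8580435254958
scene tray [722  52   2] [369 297] 0.74
scene tray_tab [618  21  14] [325 268] 0.94
scene tray_handle [749  52 104] [384 294] 0.92
scene tray_lip [638  20  23] [331 274] 0.93
scene rack [795  58  -2] [395 323] 0.88
scene carton [ 472 -355    0] [136 331] 0.68
scene crate [453 375  -1] [396 124] 0.83
scene spool [ 709 -335   -4] [215 418] 0.61
scene tin [731 307  -1] [460 227] 0.7
scene weight [365  91  -3] [276 168] 0.55
scene ball1 [ 800 -148   17] [320 390] 0.87
scene ball1 [ 690 -162   20] [278 351] 0.85
scene ball1 [742  10  19] [361 316] 0.77
scene ball1 [779  57  19] [391 315] 0.74
scene ball1 [791  20  24] [382 331] 0.72
scene ball1 [722  93  26] [385 282] 0.52
scene ball1 [ 560 -125   17] [252 290] 0.52
scene ball1 [737  46  19] [373 303] 0.49
scene ball1 [771 100  21] [404 298] 0.45
side [1.07 0.22 1.18] 53.34034630576568
side tray [723  48   3] [313 314] 0.62
side tray_tab [617  22  12] [321 275] 0.91
side tray_handle [750  51 101] [309 312] 0.59
side tray_lip [638  23  26] [319 279] 0.83
side rack [796  57  -1] [304 342] 0.85
side
[... 537 characters left out ...]
l1 [771 104  19] [325 339] 0.37
{'time_s': 1.2, 'q': array([-1.47231190e+00,  1.80795555e-01,  1.60701083e+00,  8.31128803e-06,
        1.35378629e+00, -2.06295124e-01]), 'dq': array([ 0.00061454, -0.0009658 ,  0.00084117, -0.00059567, -0.0018637 ,
       -0.00135542]), 'joint_efforts': array([ 6.36095319e-04, -4.44845152e+01, -3.51677120e+01, -3.24608491e-04,
        6.16735415e-04, -2.38328568e-05]), 'eef_pos': array([ 0.17257094, -0.54850713,  0.23128571]), 'eef_rot': array([2.03422872e-07, 9.88411267e-01, 1.51799762e-01, 4.05310283e-06]), 'wrist_force': array([-0.13338495,  0.39158563, -0.53289214]), 'torque': array([-0.04086   ,  0.06252714,  0.00498832]), 'opening': 1.0009656776719027}
```

```bash
cd pics; python3 -c "
import cv2,numpy as np
a=cv2.imread('scene0.png');b=cv2.imread('side0.png')
cv2.imwrite('both0.png',cv2.resize(np.vstack([a,b]),(400,600)))"
```

```text
(no output)
```

View pics/scene0.png

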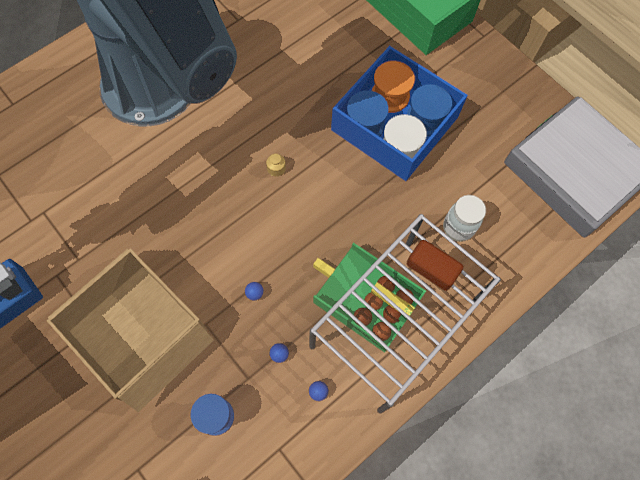

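View pics/side0.png

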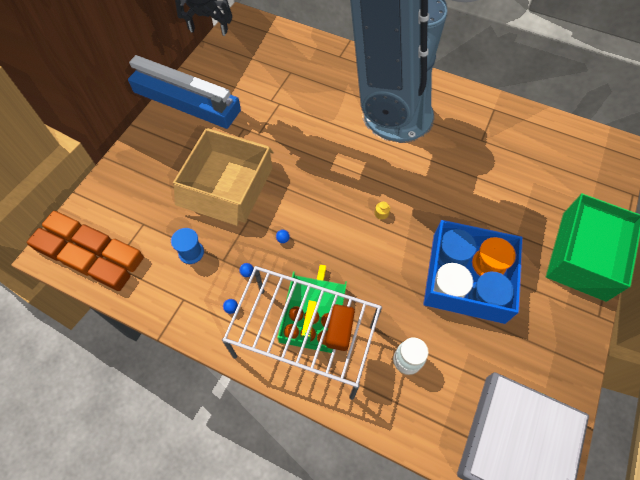

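Scene: tray half under the rack, tab at scene px (325,268); the carton stands on the robot's right, (125,325). The balls in the tray at (361–404,282–331) are brown; the three loose ones at (254,290), (278,351), (318,390) are blue and so not meant. The green tray at the top edge of the scene has no tab and is not the one either.

```bash
python3 -m pendant '[[[32,41,0,-1,85],[32,41,0,-1,85],[32,41,0,-1,85],[32,41,0,-1,85],[32,41,0,0,85],[32,41,0,0,85],[32,41,0,0,85],[32,41,0,0,85]]]'
python3 - <<'E'
from h import *
import cv2
f=shot('scene')
def back(u,v,z):
    F=240/np.tan(np.radians(f['vfov']/2)); d=rot(f['orientation']).apply([(u-f['cx'])/F,(v-f['cy'])/F,1]); o=np.array(f['origin'])
    return o+d*(z-o[2])/d[2]
for uv,z in [((130,251),.1),((198,320),.1),((118,396),.1),((50,322),.1),((316,330),.156),((420,217),.156),((497,281),.156),((391,404),.156)]:
    print(uv,np.round(back(*uv,z)*1000))
E
```

```text
time_s: 2.2
eef_pos: [0.4295, -0.2191, 0.2316]
eef_rot: [0.0, 0.993, 0.117, 0.0]
wrist_force: [-0.0, -0.6, -0.5]
opening: 0.999
(130, 251) [ 370. -268.  100.]
(198, 320) [ 564. -247.  100.]
(118, 396) [ 584. -436.  100.]
(50, 322) [ 392. -459.  100.]
(316, 330) [727. -99. 156.]
(420, 217) [688. 190. 156.]
(497, 281) [868. 211. 156.]
(391, 404) [904. -83. 156.]
```

```bash
python3 -m pendant '[[[30,38,0,0,85],[30,38,0,0,85],[30,38,0,0,85],[30,38,0,0,85],[30,38,0,0,60],[30,38,-20,0,60],[8,12,-40,0,60],[0,0,-40,0,60]]]'
python3 - <<'E'
from h import *
f=shot('wrist','wrist1'); 
for t in 'tray_tab tray_lip tray_handle tray'.split(): find(f,'wrist',t)
E
```

```text
time_s: 3.25
eef_pos: [0.6173, 0.0207, 0.1303]
eef_rot: [0.0, 0.993, 0.118, 0.0]
wrist_force: [0.3, -0.3, -0.8]
opening: 0.706
wrist tray_tab [616  18  11] [319 231] 0.81
wrist tray_lip [639  27  25] [315 205] 0.62
```

View pics/wrist1.png

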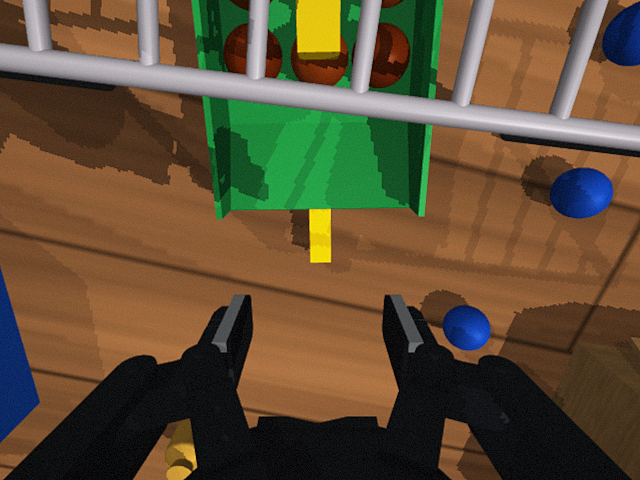

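The wrist view shows the tab at (320,236), centred and square between the fingers. Going down to grip it.

```bash
python3 -m pendant '[[[0,0,-35,0,50],[0,0,-35,0,45],[0,0,-35,0,40],[0,0,-20,0,40],[0,0,0,0,0],[0,0,0,0,0],[0,0,0,0,0],[0,0,0,0,0]]]'
```

```text
time_s: 4.5
eef_pos: [0.6174, 0.0195, 0.0075]
eef_rot: [0.0, 0.993, 0.117, 0.001]
wrist_force: [-1.2, 1.1, 3.3]
opening: 0.168
```

```bash
python3 -m pendant '[[[-3,-1,0,0,0],[-6,-1,0,0,0],[-9,-2,0,0,0],[-10,-2,0,0,0],[-10,-3,0,0,0],[-10,-2,0,0,0],[-10,-2,0,0,0],[-10,-3,0,0,0]]]'
python3 -m pendant '[[[-10,-2,0,0,0],[-10,-2,0,0,0],[-10,-3,0,0,0],[-10,-2,0,0,0],[-10,-2,0,0,0],[-10,-2,0,0,0],[-8,-2,0,0,0],[-4,-1,0,0,0]]]'
python3 - <<'E'
from h import *
for c in ('scene','side'):
    f=shot(c,c+'2')
    for t in 'tray tray_tab tray_handle tray_lip rack'.split(): find(f,c,t)
a=cv2.imread('pics/scene2.png'); cv2.imwrite('pics/scene2c.png',a[180:420,180:520])
E
```

```text
time_s: 5.5
eef_pos: [0.5502, 0.003, 0.0075]
eef_rot: [0.001, 0.993, 0.117, 0.002]
wrist_force: [4.9, 1.9, 1.5]
opening: 0.172
time_s: 6.5
eef_pos: [0.4783, -0.0131, 0.0075]
eef_rot: [0.001, 0.993, 0.117, 0.002]
wrist_force: [4.9, 2.0, 1.8]
opening: 0.166
scene tray [583  18  -1] [313 259] 0.71
scene tray_tab [476 -11  14] [270 228] 0.56
scene tray_handle [611  17 104] [323 252] 0.6
scene tray_lip [599  14  20] [317 262] 0.68
scene rack [793  60   1] [396 321] 0.77
side tray [583  14   1] [324 264] 0.8
side tray_tab [478 -12  14] [332 228] 0.61
side tray_lip [500  -9  27] [330 232] 0.77
side rack [796  53   3] [302 341] 0.79
```

View pics/scene2c.png

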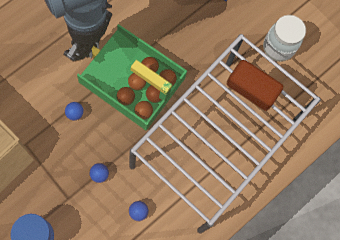

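Tray is clear of the rack by about 30 mm, with the balls inside. Letting go and rising, then moving over the handle.

```bash
python3 -m pendant '[[[0,0,0,0,50],[0,0,0,0,50],[0,0,0,0,50],[0,0,30,0,60],[0,0,50,0,60],[0,0,62,0,60],[30,8,40,0,60],[50,14,0,0,60]]]'
python3 -m pendant '[[[40,10,0,0,60],[10,2,0,0,60],[0,0,0,0,60]]]'
python3 - <<'E'
from h import *
f=shot('wrist','wrist3'); 
for t in 'tray_tab tray_lip tray_handle tray'.split(): find(f,'wrist',t)
find(f,'wrist','ball1',n=9)
for c in ('scene','side'):
    f=shot(c)
    for t in 'tray tray_tab tray_handle tray_lip'.split(): find(f,c,t)
    find(f,c,'ball1',n=9)
print(monitor.get_obs()['eef_pos'])
E
```

```text
time_s: 8.1
eef_pos: [0.5594, 0.009, 0.1932]
eef_rot: [0.001, 0.993, 0.117, 0.004]
wrist_force: [0.8, -0.2, -0.0]
opening: 0.704
time_s: 8.48
eef_pos: [0.6059, 0.0216, 0.1873]
eef_rot: [-0.0, 0.993, 0.117, -0.001]
wrist_force: [0.4, 0.0, 0.3]
opening: 0.702
wrist tray_tab [477 -14  13] [321 330] 0.83
wrist tray_lip [498  -4  27] [317 319] 0.57
wrist tray_handle [611  19 100] [323 236] 0.8
wrist tray [586  16  -1] [318 226] 0.74
wrist ball1 [607 -24  21] [364 222] 0.9
wrist ball1 [ 692 -162   20] [540 168] 0.9
wrist ball1 [636  29  24] [317 179] 0.88
wrist ball1 [595  15  21] [321 225] 0.81
wrist ball1 [650 -15  25] [369 176] 0.69
wrist ball1 [587  59  24] [273 223] 0.64
wrist ball1 [632  65  25] [276 175] 0.59
wrist ball1 [ 563 -125   17] [448 283] 0.55
scene tray [581  15   0] [312 258] 0.98
scene tray_tab [476 -12  13] [270 228] 0.95
scene tray_handle [636  26  20] [333 272] 0.62
scene tray_lip [501 -10  23] [278 235] 0.97
scene ball1 [ 799 -152   13] [318 391] 0.86
scene ball1 [601 -26  22] [303 275] 0.84
scene ball1 [639  27  23] [334 272] 0.76
scene ball1 [597  16  22] [317 260] 0.7
scene ball1 [ 562 -121   17] [254 289] 0.66
scene ball1 [582  58  25] [328 243] 0.61
scene ball1 [629  66  21] [346 257] 0.56
scene ball1 [652 -13  22] [323 289] 0.53
scene ball1 [ 691 -162   18] [278 351] 0.53
side tray [585  14   1] [324 265] 0.73
side tray_tab [728 308   3] [408 360] 0.61
side tray_handle [611  17 103] [321 257] 0.96
side tray_lip [499 -10  27] [329 232] 0.65
side ball1 [ 797 -151   16] [230 306] 0.71
side ball1 [ 568 -120   19] [282 238] 0.71
side ball1 [632  71  19] [336 286] 0.66
side ball1 [596  14  28] [322 264] 0.59
side ball1 [588  56  23] [338 269] 0.55
side ball1 [655 -17  30] [302 278] 0.47
side ball1 [ 696 -162   13] [246 271] 0.46
side ball1 [604 -21  26] [309 262] 0.43
side ball1 [641  28  24] [320 281] 0.43
[0.60655651 0.02151161 0.18824694]
```

View pics/wrist3.png

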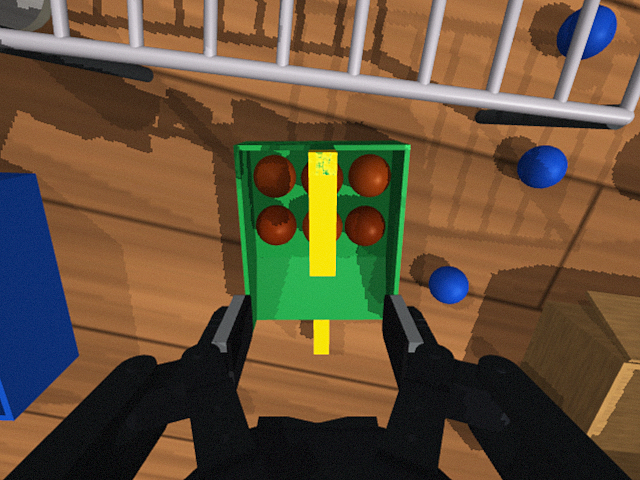

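Six brown balls sit in the tray; handle bar at (322,215), parallel to the fingers' travel and centred. Gripping it.

```bash
python3 -m pendant '[[[-2,-2,-40,0,50],[0,0,-40,0,50],[0,0,-25,0,50],[0,0,0,0,0],[0,0,0,0,0],[0,0,0,0,0],[0,0,5,0,0],[0,0,10,0,0]]]'
python3 -m pendant '[[[0,0,20,0,0],[0,0,30,0,0],[0,0,30,0,0],[0,0,30,0,0],[0,0,30,0,0],[0,0,20,0,0]]]'
python3 - <<'E'
from h import *
for c in ('scene','side'):
    f=shot(c,c+'4')
    for t in 'tray tray_tab tray_handle tray_lip'.split(): find(f,c,t)
print(monitor.get_obs())
E
```

```text
time_s: 10.38
eef_pos: [0.6039, 0.0197, 0.0984]
eef_rot: [-0.0, 0.993, 0.117, -0.001]
wrist_force: [0.4, 0.1, -6.9]
opening: 0.196
time_s: 11.12
eef_pos: [0.6052, 0.0195, 0.262]
eef_rot: [0.001, 0.993, 0.117, 0.002]
wrist_force: [-0.2, -0.1, -5.6]
opening: 0.198
scene tray [581  20 175] [315 227] 0.65
scene tray_tab [480 -12 193] [266 194] 0.65
scene tray_handle [608  20 279] [326 215] 0.58
scene tray_lip [500 -10 201] [273 199] 0.68
side tray [585  16 173] [326 236] 0.86
side tray_handle [610  18 276] [323 224] 0.95
{'time_s': 11.625, 'q': array([-1.63854157e-01,  2.26485242e-01,  1.50006605e+00,  1.96288762e-05,
        1.41688750e+00,  1.17203043e+00]), 'dq': array([-0.00016143, -0.00350342, -0.00597591,  0.00033243,  0.00154301,
       -0.00175467]), 'joint_efforts': array([ 1.78256573e-02, -5.12991714e+01, -3.89528704e+01, -5.52442507e-03,
        3.17098014e-02, -1.45000963e-04]), 'eef_pos': array([0.60409585, 0.01952644, 0.25723234]), 'eef_rot': array([-2.65573755e-04,  9.93109740e-01,  1.17184437e-01, -8.84095656e-04]), 'wrist_force': array([ 1.05574713,  0.47703369, -6.23082487]), 'torque': array([ 0.08338794, -0.01577955,  0.01109054]), 'opening': 0.19724653222990196}
```

The tray hangs level. The tool can't be tilted, so I'll tip the tray about the grip axis: rear underside on the carton's +x rim with its front inside the carton. Carrying it over (tray front towards carton −x).

```bash
python3 -m pendant '[[[0,-6,0,0,0],[-2,-14,0,-1,0],[-4,-22,0,-1,0],[-5,-28,0,-1,0],[-5,-30,0,-1,0],[-5,-30,0,-1,0],[-5,-30,0,-1,0],[-5,-30,0,-1,0]]]'
python3 -m pendant '[[[-5,-30,0,0,0],[-5,-30,0,0,0],[-5,-30,0,0,0],[-5,-28,0,0,0],[-5,-24,0,0,0],[-5,-18,0,0,0],[-4,-10,0,0,0],[-2,-4,0,0,0]]]'
python3 -m pendant '[[[0,0,-15,0,0],[0,0,-15,0,0],[0,0,-15,0,0],[0,0,-6,0,0],[0,0,0,0,0]]]'
python3 - <<'E'
from h import *
for c in ('scene','side'):
    f=shot(c,c+'5')
    for t in 'tray tray_tab tray_handle tray_lip carton'.split(): find(f,c,t)
    print(px(f,[.475,-.352,.1]))
a=cv2.imread('pics/scene5.png')[220:460,20:340];b=cv2.imread('pics/side5.png')[90:330,130:450]
cv2.imwrite('pics/c5.png',cv2.resize(np.hstack([a,b]),(800,300)))
E
```

```text
time_s: 12.62
eef_pos: [0.5729, -0.1726, 0.2583]
eef_rot: [0.0, 0.998, 0.055, -0.0]
wrist_force: [-0.0, -0.3, -6.4]
opening: 0.2
time_s: 13.62
eef_pos: [0.5373, -0.3447, 0.2582]
eef_rot: [-0.0, 0.998, 0.056, -0.0]
wrist_force: [0.2, -0.3, -6.3]
opening: 0.195
time_s: 14.25
eef_pos: [0.5374, -0.3441, 0.2064]
eef_rot: [-0.001, 0.998, 0.056, -0.0]
wrist_force: [-0.6, -0.3, -5.9]
opening: 0.197
scene tray [ 515 -342  123] [137 330] 0.78
scene tray_handle [ 542 -344  223] [129 331] 0.75
[123.70097294 319.62850948]
side tray [ 514 -348  124] [214 171] 0.76
side tray_tab [ 407 -360  138] [229 138] 0.83
side tray_handle [ 544 -343  223] [202 157] 0.81
side tray_lip [ 428 -359  150] [225 140] 0.78
side carton [ 474 -353    0] [227 185] 0.59
[221.44919539 164.99107901]
```

View pics/c5.png

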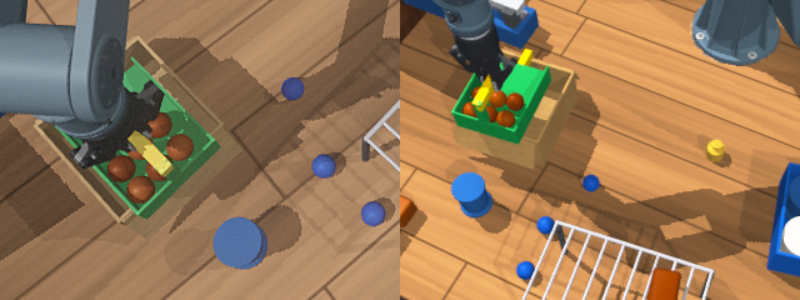

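Tray lies over the carton as planned. Lowering the rear onto the +x rim.

```bash
python3 -m pendant '[[[5,1,-8,0,0],[0,0,-8,0,0],[0,0,-3,0,0],[0,0,-2,0,0],[0,0,-2,0,0],[0,0,0,0,0]]]'; python3 -m pendant '[[[-2,0,-2,0,0],[-2,0,-1,0,0],[0,0,0,0,0]]]'; python3 -m pendant '[[[-5,-1,-2,0,0],[-5,0,-2,0,0],[0,0,0,0,0]]]'
python3 - <<'E'
from h import *
for c in ('scene','side'):
    f=shot(c,c+'6')
    for t in 'tray tray_tab tray_handle tray_lip'.split(): find(f,c,t)
E
```

```text
time_s: 15.6
eef_pos: [0.5425, -0.3436, 0.1843]
eef_rot: [0.0, 0.998, 0.056, 0.0]
wrist_force: [-0.0, -0.2, -6.6]
opening: 0.201
time_s: 15.98
eef_pos: [0.5402, -0.3442, 0.1833]
eef_rot: [0.001, 0.998, 0.056, 0.002]
wrist_force: [4.5, 0.6, 3.9]
opening: 0.2
time_s: 16.35
eef_pos: [0.529, -0.3454, 0.1795]
eef_rot: [0.001, 0.998, 0.056, 0.001]
wrist_force: [-0.9, 0.4, 6.6]
opening: 0.199
scene tray [ 520 -341   92] [143 335] 0.79
scene tray_tab [ 548 -351  118] [144 348] 0.47
scene tray_handle [ 534 -345  203] [129 330] 0.9
scene tray_lip [ 710 -331   -3] [217 417] 0.5
side tray [ 520 -344   98] [216 179] 0.66
side tray_tab [ 409 -358   94] [232 148] 0.78
side tray_handle [ 538 -344  197] [205 162] 0.61
side tray_lip [ 429 -356  108] [228 151] 0.64
```

```bash
python3 -m pendant '[[[-3,0,-2,0,0],[-4,-1,-2,0,0],[-3,0,-2,0,0],[-4,-1,-2,0,0],[0,0,0,0,0]]]'
python3 - <<'E'
from h import *
for c in ('scene','side'):
    f=shot(c,c+'7')
    for t in 'tray tray_tab tray_handle tray_lip'.split(): find(f,c,t)
E
```

```text
time_s: 17.48
eef_pos: [0.5147, -0.3471, 0.172]
eef_rot: [0.001, 0.998, 0.056, 0.0]
wrist_force: [-3.7, 3.8, 11.2]
opening: 0.2
scene tray [ 519 -344   87] [143 336] 0.83
scene tray_tab [730 306  -1] [460 227] 0.44
scene tray_handle [ 520 -343  192] [128 324] 0.96
scene tray_lip [ 524 -393  108] [119 353] 0.48
side tray [ 523 -343   88] [216 182] 0.6
side tray_tab [ 412 -358   69] [233 155] 0.61
side tray_handle [ 520 -347  192] [208 157] 0.92
```

Tilt about 16°, as computed. Going on to about 30°, where the balls begin to roll.

```bash
python3 -m pendant '[[[-4,0,-3,0,0],[-4,-1,-3,0,0],[-4,0,-3,0,0],[-4,-1,-3,0,0],[-3,0,-3,0,0],[-2,0,-2,0,0],[0,0,0,0,0],[0,0,0,0,0]]]'
python3 - <<'E'
from h import *
for c in ('scene','side'):
    f=shot(c,c+'8')
    for t in 'tray tray_tab tray_handle tray_lip'.split(): find(f,c,t)
    find(f,c,'ball1',n=9)
a=cv2.imread('pics/scene8.png')[220:460,20:340];b=cv2.imread('pics/side8.png')[90:330,130:450]
cv2.imwrite('pics/c8.png',cv2.resize(np.hstack([a,b]),(800,300)))
E
```

```text
time_s: 18.98
eef_pos: [0.492, -0.3493, 0.1532]
eef_rot: [0.001, 0.998, 0.056, -0.002]
wrist_force: [-6.9, -0.5, 6.1]
opening: 0.194
scene tray [ 526 -341   73] [148 340] 0.76
scene tray_tab [ 430 -354   31] [120 311] 0.78
scene tray_handle [ 498 -349  178] [120 319] 0.59
scene ball1 [ 692 -164   18] [278 352] 0.76
scene ball1 [ 799 -150   17] [319 390] 0.69
scene ball1 [ 559 -123   22] [253 288] 0.61
side tray [ 529 -343   78] [216 185] 0.66
side tray_tab [ 428 -353   30] [233 167] 0.68
side tray_handle [ 418 -314   47] [246 166] 0.69
side tray_lip [ 438 -356   52] [230 165] 0.66
side ball1 [ 798 -154   18] [229 305] 0.75
side ball1 [ 693 -162   15] [247 270] 0.66
side ball1 [ 566 -122   19] [282 237] 0.63
side ball1 [ 428 -394   54] [220 157] 0.6
side ball1 [ 420 -313   50] [246 166] 0.6
side ball1 [ 397 -325   24] [247 164] 0.5
side ball1 [ 398 -364   45] [235 155] 0.41
```

View pics/c8.png

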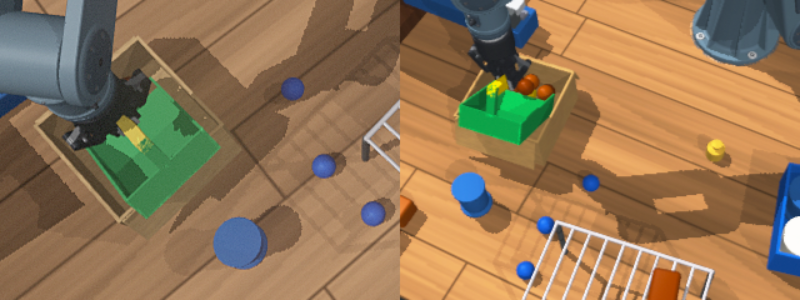

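```bash
python3 -m pendant '[[[2,0,8,0,0],[2,0,10,0,0],[0,0,10,0,0],[0,0,5,0,0],[0,0,0,0,0],[0,0,0,0,0]]]'
python3 - <<'E'
from h import *
f=shot('wrist','wrist9'); find(f,'wrist','ball1',n=9)
for c in ('side','scene'):
    f=shot(c,c+'9')
    for t in 'tray tray_tab tray_handle tray_lip'.split(): find(f,c,t)
    find(f,c,'ball1',n=9)
b=cv2.imread('pics/side9.png')[110:230,160:320]
cv2.imwrite('pics/c9.png',np.hstack([cv2.resize(b,(533,400)),cv2.resize(cv2.imread('pics/wrist9.png'),(267,200)).repeat(2,0)]))
E
```

```text
time_s: 20.32
eef_pos: [0.4979, -0.3484, 0.1853]
eef_rot: [0.0, 0.998, 0.056, 0.0]
wrist_force: [5.1, 1.1, -5.3]
opening: 0.195
wrist ball1 [ 402 -400   22] [356 309] 0.84
wrist ball1 [ 567 -123   20] [ 59 104] 0.79
wrist ball1 [ 396 -328   24] [285 308] 0.39
side tray [ 534 -343  109] [213 180] 0.55
side tray_tab [ 442 -353   60] [229 165] 0.59
side tray_handle [ 504 -351  207] [209 149] 0.78
side tray_lip [ 448 -353   81] [227 162] 0.71
side ball1 [ 449 -354   83] [226 162] 0.71
side ball1 [ 398 -364   66] [234 151] 0.69
side ball1 [ 400 -400   26] [225 156] 0.68
side ball1 [ 798 -152   18] [229 305] 0.65
side ball1 [ 398 -324   23] [247 164] 0.6
side ball1 [ 564 -121   18] [283 236] 0.53
side ball1 [ 435 -306   23] [247 176] 0.52
side ball1 [ 465 -275   21] [251 188] 0.48
side ball1 [ 697 -163   14] [245 271] 0.45
scene tray [ 536 -339  108] [147 339] 0.67
scene tray_tab [ 438 -352   58] [119 310] 0.62
scene tray_handle [ 505 -348  211] [117 317] 0.66
scene tray_lip [ 449 -357   77] [117 314] 0.8
scene ball1 [ 562 -124   20] [253 290] 0.7
scene ball1 [ 797 -151   17] [317 390] 0.65
scene ball1 [ 468 -282   19] [163 304] 0.58
scene ball1 [ 433 -306   20] [142 299] 0.56
scene ball1 [ 691 -163   18] [278 351] 0.54
```

View pics/c9.png

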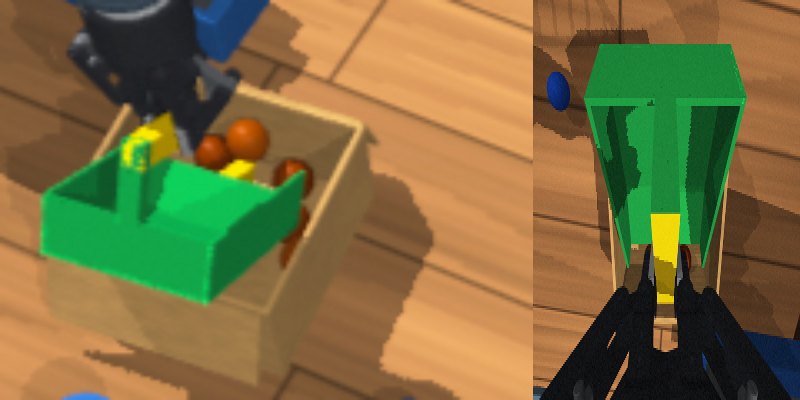

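```bash
python3 -m pendant '[[[2,0,10,0,0],[2,0,15,0,0],[0,0,15,0,0],[0,0,5,0,0],[0,0,0,0,0],[0,0,0,0,0],[0,0,0,0,0]]]'
python3 - <<'E'
from h import *
for c in ('side','scene'):
    f=shot(c,c+'10')
    for t in 'tray tray_tab tray_handle tray_lip'.split(): find(f,c,t)
    find(f,c,'ball1',n=10)
print(monitor.get_obs()['wrist_force'])
b=cv2.imread('pics/side10.png')[110:230,160:320];a=cv2.imread('pics/scene10.png')[240:360,60:220]
cv2.imwrite('pics/c10.png',cv2.resize(np.hstack([a,b]),(800,300)))
E
```

```text
time_s: 21.9
eef_pos: [0.5012, -0.3483, 0.2296]
eef_rot: [-0.0, 0.998, 0.056, -0.0]
wrist_force: [0.5, -0.2, -3.3]
opening: 0.195
side tray [ 538 -342  154] [209 172] 0.6
side tray_tab [ 442 -354  101] [227 156] 0.77
side tray_handle [ 507 -348  251] [206 139] 0.94
side tray_lip [ 448 -356  127] [224 151] 0.89
side ball1 [ 437 -305   20] [247 177] 0.69
side ball1 [ 691 -163   17] [246 269] 0.55
side ball1 [ 798 -151   18] [230 306] 0.53
side ball1 [ 568 -121   18] [282 238] 0.48
side ball1 [ 466 -274   20] [251 189] 0.41
side ball1 [730 305   0] [406 361] 0.36
scene tray [ 539 -339  154] [141 336] 0.68
scene tray_tab [ 442 -356  104] [111 307] 0.76
scene tray_handle [ 509 -348  253] [110 313] 0.78
scene tray_lip [ 450 -356  127] [110 308] 0.69
scene ball1 [ 562 -123   17] [254 290] 0.71
scene ball1 [ 690 -161   22] [278 350] 0.66
scene ball1 [ 391 -326   25] [122 288] 0.55
scene ball1 [ 801 -151   18] [319 391] 0.52
scene ball1 [ 468 -278   18] [164 303] 0.51
scene ball1 [793  59  -2] [395 321] 0.51
[-0.78679856 -0.10919946 -4.32974878]
```

View pics/c10.png

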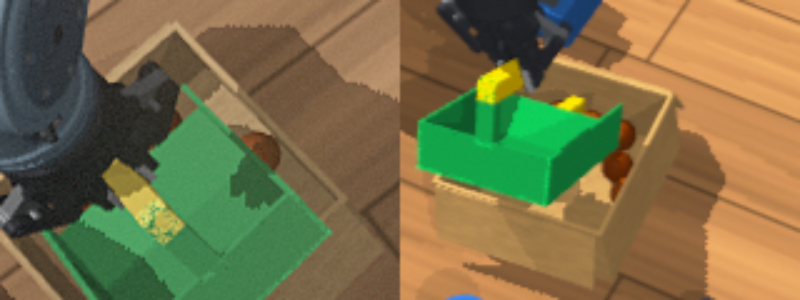

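The tray is visibly empty and the wrist force is down to its own weight. Lifting out and carrying it back to the open spot in front of the rack; there the tab touches first and levels the tray as I lower while moving +x.

```bash
python3 -m pendant '[[[0,0,25,0,0],[0,0,40,0,0],[0,0,25,0,0],[2,20,0,1,0],[3,40,0,1,0],[3,45,0,1,0],[3,45,0,1,0],[3,45,0,1,0]]]'
python3 -m pendant '[[[3,45,0,1,0],[3,45,0,0,0],[2,35,0,0,0],[0,15,-10,0,0],[0,4,-40,0,0],[0,0,-50,0,0],[0,0,-40,0,0],[0,0,-10,0,0]]]'
python3 - <<'E'
from h import *
for c in ('side','scene'):
    f=shot(c,c+'11')
    for t in 'tray tray_tab tray_handle tray_lip'.split(): find(f,c,t)
    find(f,c,'ball1',n=12,conf=.2)
E
```

```text
time_s: 23.5
eef_pos: [0.5147, -0.1506, 0.3185]
eef_rot: [-0.001, 0.995, 0.101, -0.001]
wrist_force: [1.1, 0.6, -3.5]
opening: 0.2
time_s: 24.5
eef_pos: [0.5203, -0.0088, 0.1661]
eef_rot: [-0.001, 0.994, 0.109, -0.004]
wrist_force: [-0.5, 0.2, -3.3]
opening: 0.2
side tray [558   1  93] [324 240] 0.8
side tray_tab [459 -21  43] [332 216] 0.71
side tray_handle [531 -10 189] [326 211] 0.97
side tray_lip [469 -19  66] [332 215] 0.89
side ball1 [ 797 -152   17] [230 305] 0.65
side ball1 [ 437 -305   24] [247 176] 0.6
side ball1 [ 567 -121   20] [282 237] 0.51
side ball1 [ 396 -323   26] [248 164] 0.45
side ball1 [ 693 -162   15] [247 270] 0.45
side ball1 [ 400 -403   25] [224 155] 0.43
scene tray [559   0  95] [299 240] 0.88
scene tray_tab [468 -23  46] [263 223] 0.93
scene tray_handle [528  -7 198] [284 210] 0.91
scene tray_lip [478 -24  70] [265 222] 0.58
scene ball1 [ 690 -160   18] [279 350] 0.88
scene ball1 [ 468 -282   19] [163 304] 0.84
scene ball1 [ 475 -371   24] [127 334] 0.82
scene ball1 [ 399 -403   26] [ 91 315] 0.74
scene ball1 [ 797 -149   15] [318 389] 0.74
scene ball1 [ 391 -324   24] [123 288] 0.56
scene ball1 [ 436 -308   21] [143 300] 0.55
scene ball1 [ 399 -368   23] [107 305] 0.51
scene ball1 [ 560 -123   17] [253 290] 0.51
```

All six brown balls are now seen in the carton at z ≈ 20–26 mm. Levelling the tray.

```bash
python3 -m pendant '[[[4,1,-8,0,0],[8,2,-8,0,0],[9,2,-8,0,0],[9,2,-8,0,0],[9,2,-8,0,0],[9,2,-8,0,0],[8,2,-8,0,0],[0,0,0,0,0]]]'
python3 -m pendant '[[[7,2,-7,0,0],[5,1,-6,0,0],[4,1,-4,0,0],[0,0,0,0,0]]]'
python3 - <<'E'
from h import *
for c in ('side','scene'):
    f=shot(c,c+'12')
    for t in 'tray tray_tab tray_handle tray_lip'.split(): find(f,c,t)
E
```

```text
time_s: 26.1
eef_pos: [0.5859, 0.0038, 0.1178]
eef_rot: [0.001, 0.994, 0.108, 0.006]
wrist_force: [8.8, 3.4, 9.4]
opening: 0.199
time_s: 26.6
eef_pos: [0.6017, 0.0076, 0.1008]
eef_rot: [0.001, 0.994, 0.108, 0.006]
wrist_force: [8.2, 3.6, 9.3]
opening: 0.197
side tray [599  10  18] [321 266] 0.63
side tray_tab [ 468 -271   17] [252 190] 0.62
side tray_lip [507 -12  31] [328 233] 0.68
scene tray [596  15  17] [316 261] 0.76
scene tray_tab [489 -14  14] [273 233] 0.76
scene tray_lip [508 -15  28] [278 237] 0.74
```

```bash
python3 -m pendant '[[[0,0,-5,0,0],[0,0,-5,0,0],[0,0,-4,0,0],[0,0,-3,0,0],[0,0,0,0,0]]]'
```

```text
time_s: 27.72
eef_pos: [0.602, 0.0074, 0.0844]
eef_rot: [0.001, 0.994, 0.108, 0.006]
wrist_force: [8.8, 3.4, 10.8]
opening: 0.199
```

```bash
python3 -m pendant '[[[0,0,0,0,24],[0,0,0,0,40],[0,0,0,0,50],[0,0,20,0,60],[0,0,40,0,60],[0,0,50,0,60],[-20,0,50,0,60],[-40,0,30,0,60]]]'
python3 -m pendant '[[[-50,-20,0,0,60],[-50,-30,0,0,60],[0,0,0,0,60]]]'
python3 - <<'E'
from h import *
for c in ('side','scene'):
    f=shot(c,c+'13')
    for t in 'tray tray_tab tray_handle tray_lip rack spool tin weight loaf'.split(): find(f,c,t)
    find(f,c,'ball1',n=12,conf=.2)
a=cv2.imread('pics/scene13.png')
cv2.imwrite('pics/c13.png',a)
E
```

```text
time_s: 28.72
eef_pos: [0.5366, 0.0071, 0.2749]
eef_rot: [0.001, 0.994, 0.109, 0.003]
wrist_force: [-0.1, -0.5, 0.6]
opening: 0.702
time_s: 29.1
eef_pos: [0.4332, -0.0435, 0.2715]
eef_rot: [0.001, 0.994, 0.107, 0.001]
wrist_force: [0.8, 0.3, 0.3]
opening: 0.7
side tray [588   6   1] [321 265] 0.84
side tray_tab [481 -18  11] [330 228] 0.61
side tray_handle [614  12 103] [319 258] 0.67
side tray_lip [501 -17  27] [327 231] 0.76
side rack [797  54   2] [302 341] 0.91
side spool [ 708 -333   -3] [190 252] 0.56
side tin [728 307   4] [408 360] 0.8
side weight [364  93   2] [382 212] 0.55
side loaf [774 139 157] [340 330] 0.7
side ball1 [ 695 -158   16] [247 271] 0.74
side ball1 [ 397 -324   25] [247 164] 0.68
side ball1 [ 402 -368   28] [234 159] 0.67
side ball1 [ 465 -274   22] [251 188] 0.62
side ball1 [ 438 -305   22] [246 177] 0.61
side ball1 [ 569 -124   19] [281 237] 0.53
side ball1 [ 480 -372   27] [219 179] 0.49
side ball1 [ 800 -151   19] [230 306] 0.47
side ball1 [ 399 -403   28] [224 155] 0.41
scene tray [586   9   2] [311 262] 0.58
scene tray_tab [481 -18  12] [269 232] 0.64
scene tray_handle [613   8 101] [320 256] 0.58
scene tray_lip [502 -20  25] [275 237] 0.83
scene rack [796  59   3] [396 322] 0.6
scene spool [ 710 -333   -3] [216 418] 0.87
scene tin [730 307  -2] [460 227] 0.71
scene weight [366  90  -1] [276 168] 0.71
scene loaf [782 134 157] [433 272] 0.64
scene ball1 [ 433 -304   20] [144 298] 0.83
scene ball1 [ 799 -149   15] [319 390] 0.83
scene ball1 [ 400 -368   24] [107 305] 0.81
scene ball1 [ 467 -280   20] [163 303] 0.68
scene ball1 [ 476 -369   25] [128 334] 0.66
scene ball1 [ 399 -404   21] [ 92 316] 0.55
scene ball1 [ 691 -159   16] [280 350] 0.55
scene ball1 [ 392 -326   27] [122 289] 0.49
```

View pics/c13.png

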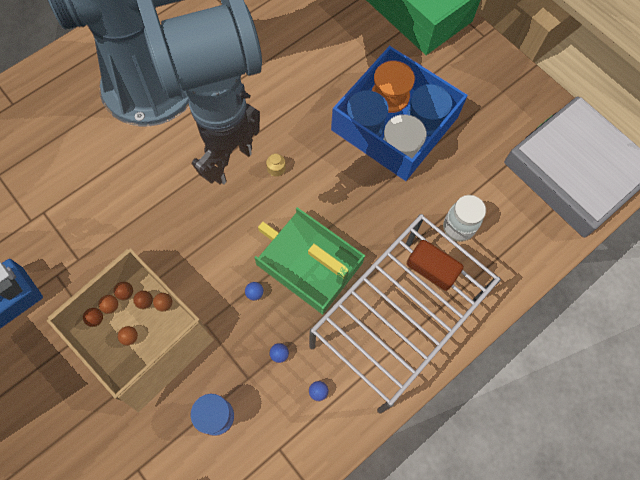

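All six brown balls are in the carton, at scene px (92–163, 290–336). The empty tray stands upright at (311,262), clear of rack and carton. Nothing else has moved and the gripper is free, so I'm handing in.

```bash
python3 -c "
from bench import order; print(order.hand_in())"
```

```text
the job is handed in; nothing more can be done
None
```

I finished the job and handed it in at about 29 s of the 67 s allowed. All six brown balls are in the carton, and the empty tray is upright on the table.

**What I did:** I pulled the tray out by its tab to about 30 mm clear of the rack and let go with all six balls in it. I then lifted it by the handle. The moves can't tilt the tool, so I tipped the tray in the grip by resting its rear underside on the carton's +x rim. Going back, its tab touched the table first, which levelled it as I lowered it. It now stands in front of the rack.

**Last checks:**
- **Balls:** both cameras showed all six on the carton floor.
- **Tray:** it measured level and empty, well clear of the carton and about 30 mm from the rack.
- **Other things:** the rack, spool, jar, weight, loaf and the three blue balls were where they started, to within a few mm. I did not re-measure the crate, but it looked unmoved in the last picture.
- **Forces:** readings at the end of each move never exceeded about 15 N; I did not log peaks in between.

**What fell short:** I estimated the tilt at 31–34°, below the 40° in the brief, but the balls still all rolled out. The networks gave a few false finds, such as taking the jar for the tab, which I threw out by position.

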